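# Drop the kickstand and hold the bicycle frame stub upright

## Task

The cut-off rear end of a small bicycle frame leans over on the rubber-topped rest post of its bench cradle. While it still leans there, flip its folded kickstand down, past its over-centre point, so that it snaps all the way down; then grip the top tube, bring the frame upright and finish while still gripping it and holding it upright, so that it cannot tip either way. Never let the frame fall over to the kickstand side, and leave the can, the wrench and the loose cog where they are.

Things in the scene. Friction and masses are not known exactly. Their poses are not given: they have to be found in the camera images.
- frame (a joint): Tipping angle of the frame about the shaft along the bottom of the cradle (rad). 0 = upright, negative = leaning away from the kickstand side. Starts on its rest post at the lower stop, -0.40; upper stop +0.25. It turns freely and tips by its own weight (0.65 to 1 kg in all): let go upright it falls over to the kickstand side; left below about -0.25 it falls back on the rest post.
- kickstand (a joint): Kickstand angle (rad). 0 = folded: leg level, parallel to the top tube, pointing to the rear; 1.75 = fully down (stop), foot below the pivot and a little forward. A coil spring pushes it back to 0 while below about 0.8 rad and snaps it down to 1.75 from beyond about 0.95 (between, it may stick). Pressing at the foot takes about 3 N at first, falling to nothing at the centre.
- tip_axis (a point): Point on the tipping axis, 40 mm above the bench, below top_tube when upright. Fixed axes: z up, y along the axis to the bicycle's rear (hub end), x level to the kickstand side. The cradle is a bolted-down blue plate 130 x 260 mm (x, y) with an ear 59 mm high at each end; its rest post stands on the -x side, rubber top 182 mm above the bench, 79 mm to -x and 60 mm to -y of this point.
- top_tube (a point): Where to grip: on the centre line of the top tube (plain aluminium, 28 mm across, 200 mm long, parallel to the tipping axis and 220 mm from it), 10 mm to the rear of its middle. Axes tip with the frame; at upright they equal tip_axis's. Clear 60 mm to both sides and 40 mm below here. Gripped from above, fingers across it, the round tube rolls between them as the frame comes upright.
- stand_pivot (a point): Pivot of the kickstand, on the frame: 75 mm out on the kickstand side (+x of the frame), 100 mm up the frame from the tipping axis, 70 mm to the front (-y) of tip_axis. Axes tip with the frame: x outward along the pivot, y to the rear, z up the frame.
- stand_foot (a point): Middle of the kickstand's black rubber foot (20 mm thick, 30 mm long) at the end of a steel leg 14 mm thick; 105 mm from the pivot. At kickstand angle a its offset from the pivot, in stand_pivot's axes, is 105 mm x (0, cos a, -sin a). At the start it can be pressed down from above with shut fingertips, nothing being over it; the frame's hub end is some 30 mm to its -x side.
- grease_can: Bystander: grey can 64 mm across, 100 mm high, standing; origin at the centre of its underside.
- wrench: Bystander: steel wrench 170 mm long lying flat; origin at the centre of its underside.
- cog: Bystander: loose steel cog, a disc 76 mm across and 14 mm high with a raised boss, lying flat; origin at the centre of its underside.

How it is judged:
By the outcome, as a careful person would: the job done as asked, in the order asked, and still so for the second after the job is handed in, while the arm keeps its last pose, push and grip.
It also fails if it takes over 48 s, if anything falls off the work surface, if the arm or the gripper's body presses on something with over 40 N, if the wrist force passes 120 N, or if a joint passes its speed limit or range.

## Robot

A 6-joint arm with a two-finger parallel gripper is mounted at the origin on the work surface. World frame = base frame: x ahead of the robot, y to its left, z up, the work surface at z = 0. Lengths are in m, angles in rad, forces in N, time in s.
With the tool pointing down it reaches from about 0.425 to 0.925 m from the base axis. Payload 12.5 kg.
Tool frame: the origin (TCP) lies at the very end of the fingers, on their centre line; the grasp point (between the pads) lies 19 mm behind it; y points along the fingers, z is the direction in which the jaws open and shut, and the axes are right-handed (so a half turn about y gives the same grasp; the last joint's range is limited). The gripper opens to 85 mm and grips with 20 to 120 N. Pads are 22 mm wide; open, the fingers measure 114 mm over their backs; the gripper's body (76 mm by 85 mm) begins 54 mm behind the grasp point. The pads swing forward as they close: fully open they stand 13 mm farther back than shut.
Start: joints at [-1.362, 0.491, 1.559, -0, 1.092, -0.106], TCP at [0.194, -0.594, 0.231] pointing down, gripper open.
Joint ranges: [-3.1, 3.1], [-0.84, 2.19], [0.05, 2.79], [-1.13, 4.28], [0.06, 2.93], [-2.69, 2.69]. Speed limits (rad/s): [2.22, 2.22, 2.79, 3.14, 3.14, 3.14].

## Interface

Orientations are given as a rotation vector (axis times angle).
In Python, from rig import * gives the robot as it stands.
- The arm moves only by the tool drive_tool, never from a script. Its argument "rows" is a list that holds one entry, the list of rows, each a list of 6 numbers: the shift along the tool's x, y, z in mm, then the turn, a rotation vector about the tool's x, y, z in rad. A call has 1 to 10 rows; each row shifts and turns the commanded pose from where the row before left it, along the tool's axes as they then stand; what a row does not reach is not made up. A row lasts 1/10 s, in which the tool goes at most 50 mm and 8.59 degrees, less where a joint would pass 70% of its speed; a pose out of reach is approached as far as the arm can. A call with a gripper value outside its range is refused whole. "hand" is the opening, from 0 (shut) to 1 (fully open), set as the call begins (left out, the last holds). The fingers move at their own pace and stop on an object; the grip force is fixed at half the most. Time passes only in rows, so rows that do not move let the fingers close. It gives the time, the measured TCP pose, the force and the opening at its end, in the units of the state.
- sense(): the state, without advancing time (a new reading comes with each control period).
- get_image(name): name is "scene" or "top"; returns (picture, depth): 420x560x3 uint8, red, green, blue; 420x560 float32, m along the optical axis (not along the pixel's ray), 0 where there is no reading.
- camera_model(name): a dict with "vertical_fov" (degrees; the focal length in pixels is half the picture's height over the tangent of half this angle, whatever the lens; pixels are square), "cx", "cy" (the principal point, pixels), "R" (3x3) and "t" (3): a world point X has camera coordinates R X + t. Camera axes: x right, y down, z forward; pixel columns grow to the right and rows downward; lengths in m; the calibration is good to about 2 mm. A picture is of the moment at which its call begins. camera_model takes no time and is no camera call.
- close_job(): hands the job in, once; it reports no verdict.
The state is a dict: "time": time; "joints": joint angles; "joint_vel": joint speeds; "joint_efforts": joint torques, N m; "eef_pos": TCP position; "ee_rot": TCP orientation; "wrist_force": force on the tool from outside, world axes, zero at the start; "wrist_torque": the same for the moment, N m; "finger_gap": finger opening in m.
Only numpy, scipy, OpenCV 4.12 (cv2) and the standard library are available. Lean on these libraries where they do the work, as an engineer would, in place of code of your own. Each camera call takes 0.05 s, during which the arm holds its last target. There are 200 camera calls.

## Working session

There is one attempt and no reset: what is moved stays moved. The work goes in short steps, Python scripts to look and compute and a tool call to move; the robot and the scene stay as the last step left them, time stands still between calls to the robot, and variables do not carry over. Pictures are saved under pics/ and viewed, about 8 in all and at most 12, crops included, and the job is handed in when it is done.

Besides the shell and the picture viewer there is one more tool, called after "Emit:" as name([rows], argument=value, ...), one row to a line, values as JSON. drive_tool: Moves the arm, as the interface text tells. Its arguments: {"type":"object","properties":{"rows":{"type":"array"},"hand":{"type":"number"}},"required":["rows"]}

```bash
mkdir -p pics; python3 - <<'E'
from rig import *
import cv2,numpy as np
s=sense();print({k:np.round(v,3) for k,v in s.items()})
for n in("scene","top"):
    p,d=get_image(n);cv2.imwrite(f"pics/{n}0.png",p[:,:,::-1]);np.save(f"pics/{n}0.npy",d);print(n,camera_model(n),(d>0).mean())
E
```

```text
{'time': np.float64(0.0), 'joints': array([-1.362,  0.492,  1.559,  0.   ,  1.092, -0.106]), 'joint_vel': array([-0.001,  0.   ,  0.   , -0.001, -0.   ,  0.   ]), 'joint_efforts': array([ 0.0000e+00, -6.1844e+01, -2.6159e+01, -0.0000e+00,  4.0000e-03,
        0.0000e+00]), 'eef_pos': array([ 0.194, -0.594,  0.231]), 'ee_rot': array([-0.326,  2.053, -2.05 ]), 'wrist_force': array([ 1.16 , -0.442, -0.755]), 'wrist_torque': array([ 0.034, -0.033, -0.015]), 'finger_gap': np.float64(0.086)}
scene {'vertical_fov': 47.70605886331312, 'cx': 278.9610398607544, 'cy': 192.80447040902595, 'R': array([[-0.5991249 ,  0.80053955, -0.01363027],
       [ 0.67905291,  0.49903755, -0.53837596],
       [-0.42418923, -0.33181011, -0.84259453]]), 't': array([ 0.35115988, -0.3556503 ,  1.77660388])} 0.9958248299319727
top {'vertical_fov': 43.42206914884824, 'cx': 282.15291609562786, 'cy': 192.30859254467245, 'R': array([[-0.00503007, -0.99997427, -0.00511521],
       [-0.99575681,  0.00547876, -0.09186052],
       [ 0.09188618,  0.00463144, -0.99575875]]), 't': array([0.05803702, 0.62696166, 1.38530345])} 0.9962159863945578
```

View pics/scene0.png

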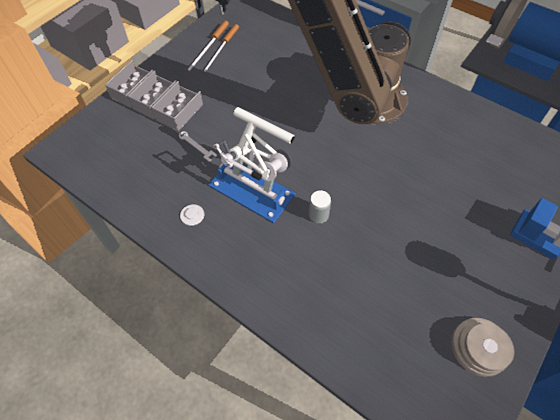

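View pics/top0.png

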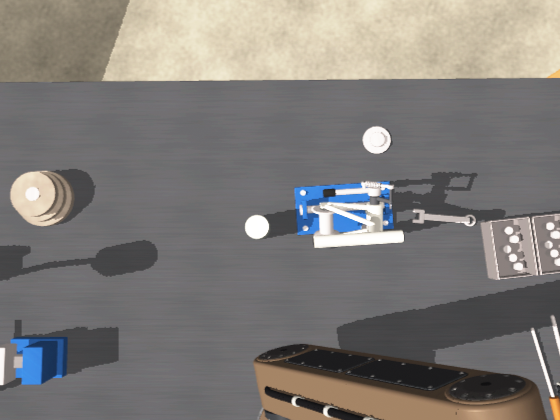

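The scene picture shows the frame on the blue cradle around (250,175). In the top picture the cradle is at (345,210), the white top tube runs (315,241)–(403,237), the kickstand's black foot is at about (330,192), the can is at (257,227), the cog at (377,140) and the wrench at (445,218). Next I measure them using depth, and check between the two views.

```bash
cat >h.py <<'E'
import numpy as np,cv2
from rig import *
def cloud(n,d):
    c=camera_model(n);f=d.shape[0]/2/np.tan(np.radians(c["vertical_fov"])/2)
    v,u=np.mgrid[:d.shape[0],:d.shape[1]]
    P=np.stack([(u-c["cx"])/f*d,(v-c["cy"])/f*d,d],-1)
    return (P-c["t"])@c["R"]
def proj(n,X):
    c=camera_model(n);f=210/np.tan(np.radians(c["vertical_fov"])/2)
    q=np.asarray(X)@c["R"].T+c["t"];return q[...,:2]/q[...,2:]*f+[c["cx"],c["cy"]]
E
python3 - <<'E'
from h import *
for n in("scene","top"):
    p=cv2.imread(f"pics/{n}0.png");P=cloud(n,np.load(f"pics/{n}0.npy"))
    hsv=cv2.cvtColor(p,cv2.COLOR_BGR2HSV)
    z=P[...,2]
    box=(P[...,0]>.3)&(P[...,0]<1)&(P[...,1]>-.45)&(P[...,1]<.2)
    print(n,"bench z",np.median(z[box&(z<.02)]))
    blue=cv2.inRange(hsv,(100,120,60),(130,255,255))>0
    b=blue&box&(z<.03)&(z>0); r=cv2.minAreaRect(P[b][:,:2].astype(np.float32)*1000); print("plate",r,np.median(z[b]))
    e=blue&box&(z>.035); 
    k,l,st,ce=cv2.connectedComponentsWithStats(e.astype(np.uint8))
    for i in range(1,k):
        if st[i,4]>5: print(" ear",st[i,4],P[l==i].mean(0).round(3),P[l==i].max(0).round(3))
    t=box&(z>.21)&(z<.27)&(p.min(2)>110)
    k,l,st,ce=cv2.connectedComponentsWithStats(t.astype(np.uint8))
    for i in range(1,k):
        if st[i,4]>60:
            Q=P[l==i];m=Q.mean(0);w=np.linalg.svd(Q-m)[2][0];s=(Q-m)@w
            print(" tube",st[i,4],m.round(4),w.round(3),(m+w*s.min()).round(3),(m+w*s.max()).round(3),"zmax",np.percentile(Q[:,2],98))
    dark=box&(p.max(2)<50)&(z>.06)&(z<.25)
    k,l,st,ce=cv2.connectedComponentsWithStats(dark.astype(np.uint8))
    for i in range(1,k):
        if st[i,4]>8: print(" dark",st[i],P[l==i].mean(0).round(4),P[l==i].min(0).round(3),P[l==i].max(0).round(3))
    c={"scene":(200,90,130,140),"top":(235,120,190,140)}[n];x,y,w,h=c
    cv2.imwrite(f"pics/{n}0c.png",cv2.resize(p[y:y+h,x:x+w],None,fx=4,fy=4,interpolation=2))
E
```

```text
scene bench z -0.0016676241893710747
plate ((589.7030029296875, -110.27354431152344), (135.177001953125, 261.7166442871094), 3.5319762229919434) 0.00861823862990028
 ear 44 [ 0.61  -0.215  0.051] [ 0.626 -0.21   0.066]
 ear 70 [ 0.588 -0.002  0.054] [0.611 0.004 0.064]
 tube 673 [ 0.5118 -0.1172  0.2472] [ 0.079 -0.996 -0.034] [ 0.504 -0.015  0.251] [ 0.52  -0.217  0.244] zmax 0.25826065334167436
 dark [252 137   4   6  13] [ 0.5179 -0.1472  0.1618] [ 0.51  -0.15   0.151] [ 0.522 -0.145  0.177]
 dark [252 171   9   9  42] [ 0.6206 -0.0557  0.1659] [ 0.613 -0.069  0.151] [ 0.628 -0.043  0.175]
top bench z 0.0004499107332906349
plate ((587.5353393554688, -110.765625), (130.7992706298828, 260.2671203613281), 3.7347769737243652) 0.010103274867739058
 ear 9 [ 0.606 -0.068  0.166] [ 0.608 -0.059  0.172]
 ear 21 [ 0.612 -0.217  0.057] [ 0.616 -0.213  0.063]
 ear 89 [ 0.579 -0.004  0.058] [0.604 0.003 0.065]
 ear 54 [ 0.579 -0.213  0.082] [0.595 0.048 1.437]
 tube 1172 [ 0.5025 -0.118   0.2523] [-0.072  0.997  0.016] [ 0.51  -0.217  0.251] [ 0.495 -0.016  0.254] zmax 0.25977371184468095
 dark [324 189  11   3  19] [ 0.6198 -0.0614  0.1688] [ 0.617 -0.071  0.163] [ 0.622 -0.047  0.174]
 dark [325 194  10   2  10] [ 0.6074 -0.0601  0.1695] [ 0.607 -0.071  0.165] [ 0.609 -0.049  0.173]
```

View pics/top0c.png

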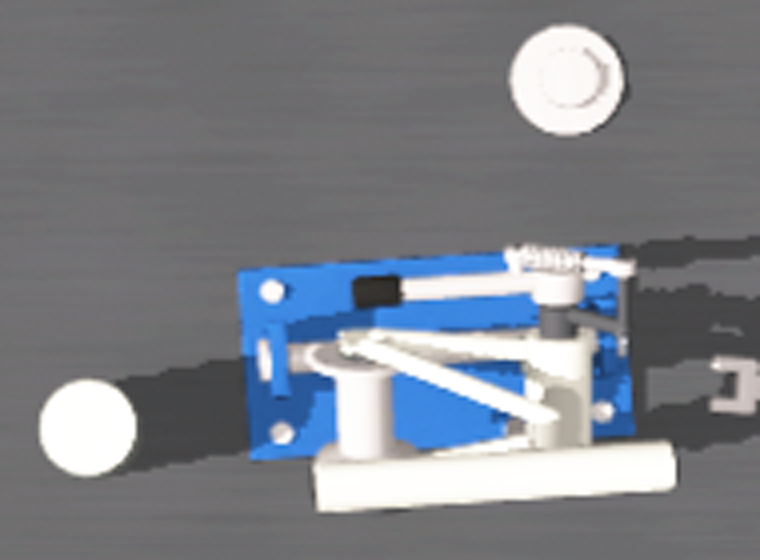

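View pics/scene0c.png

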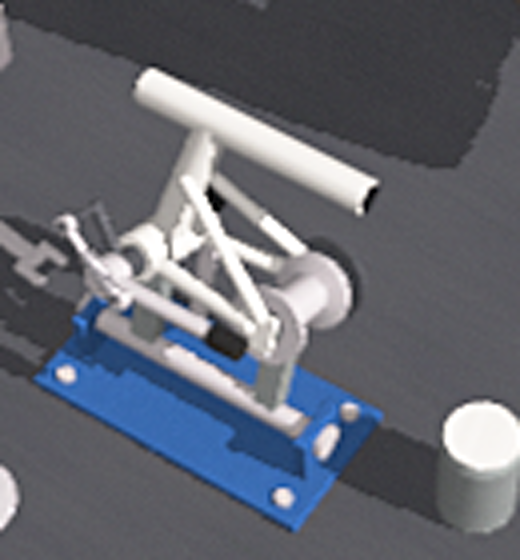

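The foot, tube and plate agree between the two views and with the text: tip axis at about (0.587, -0.1005), yaw about 3.9°, foot at about (0.614, -0.062, 0.161). I'll press with the tool tilted, so the push runs down and toward the axis and can't tip the frame. Next is a helper that prints the rows.

```bash
cat >>h.py <<'E'
from scipy.spatial.transform import Rotation as Ro
A=np.array([.5873,-.1005,.040]);Y=.068;Rz=Ro.from_euler('z',Y)
def fr(p,th=-.4): return A+Rz.apply(Ro.from_euler('y',th).apply(np.array(p)/1000.))   # frame mm -> world
def tool(b,yaw=Y,flip=1):  # b>0: tool leans so that it points to -x; y axis = approach, z = jaws along cradle x
    R=Ro.from_euler('z',yaw)*Ro.from_euler('y',b)
    y=R.apply([0,0,-1]);z=flip*R.apply([1,0,0]);return Ro.from_matrix(np.stack([np.cross(y,z),y,z],1))
def now():
    s=sense();return np.array(s["eef_pos"]),Ro.from_rotvec(s["ee_rot"])
def rows(wps,start=None,mm=45,rad=.12):
    p,R=start or now();out=[]
    for q,S in wps:
        n=int(max(1,np.ceil(np.linalg.norm(q-p)*1000/mm),np.ceil((R.inv()*S).magnitude()/rad)));d=(R.inv()*S).as_rotvec()/n;p0=p
        for i in range(n):
            pn=p0+(q-p0)*(i+1)/n;r=np.round(np.r_[R.inv().apply(pn-p)*1000,d],[1,1,1,3,3,3])if 0 else np.r_[np.round(R.inv().apply(pn-p)*1000,1),np.round(d,3)]
            out.append(r.tolist());p=p+R.apply(r[:3]/1000);R=R*Ro.from_rotvec(r[3:])
    for i in range(0,len(out),10):print(str(out[i:i+10]).replace(' ',''))
    print("n",len(out),"end",p.round(4))
B=.45
def press(a):
    r=100;y=-70+r*np.cos(a)+10*np.sin(a)+11;z=100-r*np.sin(a)+10*np.cos(a)
    return fr([85,y,z])
def flip0():
    R=now()[1];return min((1,-1),key=lambda f:(R.inv()*tool(0,flip=f)).magnitude())
E
python3 - <<'E'
from h import *
p,R=now();print(p,R.as_matrix().round(3).tolist());f=flip0();print("flip",f,(R.inv()*tool(B,flip=f)).magnitude())
print("foot",fr([75,35,100]),"tube",fr([0,0,220]),"tubemid",fr([0,-10,220]),[press(a).round(3).tolist() for a in(0,.5,1,1.15)])
T=tool(B,flip=f);d=T.apply([0,1,0])
rows([(p+[0,0,.2],R),(np.array([.45,-.33,.43]),tool(0,-.6,f)),(press(0)-d*.20,T)])
E
```

```text
[ 0.19348708 -0.5940863   0.23078351] [[-0.951, -0.0, 0.31], [-0.31, 0.001, -0.951], [-0.0, -1.0, -0.001]]
flip 1 1.3871888447518037
foot [ 0.61498992 -0.0635331   0.16131248] tube [ 0.50182596 -0.10632121  0.24263342] tubemid [ 0.50250544 -0.1162981   0.24263342] [[0.62, -0.057, 0.174], [0.639, -0.063, 0.129], [0.657, -0.092, 0.093], [0.661, -0.105, 0.085]]
[[-0.0,-40.0,-0.0,0.0,0.0,0.0],[-0.0,-40.0,-0.1,0.0,0.0,0.0],[-0.0,-40.0,-0.0,0.0,0.0,0.0],[-0.0,-40.0,-0.1,0.0,0.0,0.0],[-0.0,-40.0,0.0,0.0,0.0,0.0],[-36.2,0.1,-19.1,0.0,-0.073,-0.0],[-37.5,0.1,-16.4,0.0,-0.073,-0.0],[-38.5,0.1,-13.6,0.0,-0.073,-0.0],[-39.5,0.1,-10.7,0.0,-0.073,-0.0],[-40.2,0.1,-7.9,0.0,-0.073,-0.0]]
[[-40.6,0.2,-4.9,0.0,-0.073,-0.0],[-40.8,0.1,-1.9,0.0,-0.073,-0.0],[-40.9,0.1,1.0,0.0,-0.073,-0.0],[-40.7,0.1,4.1,0.0,-0.073,-0.0],[-41.7,8.4,6.1,-0.048,-0.073,-0.017],[-41.2,7.3,9.5,-0.048,-0.073,-0.017],[-40.5,6.1,12.8,-0.048,-0.073,-0.017],[-39.6,4.8,16.0,-0.048,-0.073,-0.017],[-38.3,3.2,19.0,-0.048,-0.073,-0.017],[-36.9,1.6,21.9,-0.048,-0.073,-0.017]]
[[-35.2,-0.1,24.6,-0.048,-0.073,-0.017],[-33.3,-2.0,27.0,-0.048,-0.073,-0.017],[-31.2,-3.8,29.2,-0.048,-0.073,-0.017]]
n 23 end [ 0.7066 -0.0513  0.3545]
```

Emit:
drive_tool([
  [[0, -40, 0, 0, 0, 0], [0, -40, 0, 0, 0, 0], [0, -40, 0, 0, 0, 0], [0, -40, 0, 0, 0, 0], [0, -40, 0, 0, 0, 0], [-36.2, 0.1, -19.1, 0, -0.073, 0], [-37.5, 0.1, -16.4, 0, -0.073, 0], [-38.5, 0.1, -13.6, 0, -0.073, 0], [-39.5, 0.1, -10.7, 0, -0.073, 0], [-40.2, 0.1, -7.9, 0, -0.073, 0]],
], hand=0)

```text
time: 1.1
eef_pos: [0.3369, -0.4462, 0.4306]
ee_rot: [-0.649, 1.827, -1.826]
wrist_force: [0.5, -1.2, -0.0]
finger_gap: 0.0003
```

Emit:
drive_tool([
  [[-40.6, 0.2, -4.9, 0, -0.073, 0], [-40.8, 0.1, -1.9, 0, -0.073, 0], [-40.9, 0.1, 1, 0, -0.073, 0], [-40.7, 0.1, 4.1, 0, -0.073, 0], [-41.7, 8.4, 6.1, -0.048, -0.073, -0.017], [-41.2, 7.3, 9.5, -0.048, -0.073, -0.017], [-40.5, 6.1, 12.8, -0.048, -0.073, -0.017], [-39.6, 4.8, 16, -0.048, -0.073, -0.017], [-38.3, 3.2, 19, -0.048, -0.073, -0.017], [-36.9, 1.6, 21.9, -0.048, -0.073, -0.017]],
])

```text
time: 2.1
eef_pos: [0.6221, -0.143, 0.3792]
ee_rot: [-1.366, 1.545, -1.172]
wrist_force: [-0.2, -0.1, 0.5]
finger_gap: 0.0001
```

Emit:
drive_tool([
  [[-35.2, 0, 24.6, -0.048, -0.073, -0.017], [-33.3, -2, 27, -0.048, -0.073, -0.017], [-31.2, -3.8, 29.2, -0.048, -0.073, -0.017], [0, 0, 0, 0, 0, 0], [0, 0, 0, 0, 0, 0]],
])

```text
time: 2.6
eef_pos: [0.7072, -0.0506, 0.3523]
ee_rot: [-1.58, 1.469, -0.922]
wrist_force: [0.2, -1.0, -0.5]
finger_gap: -0.0002
```

```bash
python3 - <<'E'
from h import *
p,R=now();s=sense();print(s["time"],p.round(4),R.as_matrix().round(3).tolist(),s["joints"].round(2) if hasattr(s["joints"],"round") else s["joints"],s["finger_gap"],s["wrist_force"])
T=tool(B);d=T.apply([0,1,0]);print("target",press(0)-d*.2)
rows([(press(0)-d*.012,T)],mm=40)
E
```

```text
2.6 [ 0.7072 -0.0506  0.3523] [[0.071, -0.436, 0.897], [-0.997, -0.033, 0.063], [0.002, -0.899, -0.437]] [-0.13  0.76  0.8  -0.1   2.02 -0.23] -0.00016879464797817792 [ 0.15597652 -0.99141078 -0.53566432]
target [ 0.70667843 -0.05127476  0.35450669]
[[-0.0,37.3,-0.2,0.001,0.0,0.001],[0.0,37.2,-0.2,0.001,0.0,0.001],[0.1,37.3,-0.3,0.001,0.0,0.001],[0.1,37.2,-0.3,0.001,0.0,0.001],[0.1,37.3,-0.4,0.001,0.0,0.001]]
n 5 end [ 0.625  -0.0568  0.1852]
```

Emit:
drive_tool([
  [[0, 37.3, -0.2, 0, 0, 0], [0, 37.2, -0.2, 0, 0, 0], [0, 37.3, -0.3, 0, 0, 0], [0, 37.2, -0.3, 0, 0, 0], [0, 37.3, -0.3, 0, 0, 0], [0, 0, 0, 0, 0, 0], [0, 0, 0, 0, 0, 0]],
])

```text
time: 3.3
eef_pos: [0.6251, -0.0587, 0.1892]
ee_rot: [-1.575, 1.468, -0.927]
wrist_force: [0.4, -0.6, 0.9]
finger_gap: -0.0001
```

```bash
python3 - <<'E'
from h import *
im=[]
for n,(x,y,w,h) in {"scene":(210,100,90,110),"top":(290,140,120,110)}.items():
    p,d=get_image(n);im.append(cv2.resize(p[y:y+h,x:x+w,::-1],(400*w//110,400),interpolation=2));np.save(f"pics/{n}1.npy",d)
cv2.imwrite("pics/c1.png",np.hstack(im))
print(now()[0],sense()["wrist_force"])
T=tool(B)
rows([(press(a)+T.apply([0,0,-.001*a]),T) for a in np.linspace(0,1.2,25)],mm=40)
E
```

```text
[ 0.62593448 -0.05836329  0.1896705 ] [ 0.33833673  0.66706717 -0.50792729]
[[-1.7,16.3,1.2,-0.004,-0.0,0.004],[-0.3,3.3,3.7,-0.0,-0.0,-0.0],[-0.2,3.3,3.7,-0.0,-0.0,-0.0],[0.2,3.4,3.8,-0.0,-0.0,-0.0],[0.4,3.3,3.7,-0.0,-0.0,-0.0],[0.6,3.3,3.7,-0.0,-0.0,-0.0],[0.9,3.2,3.6,-0.0,-0.0,-0.0],[1.1,3.3,3.7,-0.0,-0.0,-0.0],[1.3,3.1,3.6,-0.0,-0.0,-0.0],[1.6,3.2,3.5,-0.0,-0.0,-0.0]]
[[1.9,3.1,3.4,-0.0,-0.0,-0.0],[2.1,3.0,3.4,-0.0,-0.0,-0.0],[2.3,2.9,3.3,-0.0,-0.0,-0.0],[2.5,2.9,3.3,-0.0,-0.0,-0.0],[2.7,2.8,3.1,-0.0,-0.0,-0.0],[2.9,2.7,3.0,-0.0,-0.0,-0.0],[3.2,2.6,2.9,-0.0,-0.0,-0.0],[3.3,2.5,2.8,-0.0,-0.0,-0.0],[3.5,2.3,2.6,-0.0,-0.0,-0.0],[3.7,2.3,2.5,-0.0,-0.0,-0.0]]
[[3.9,2.1,2.4,-0.0,-0.0,-0.0],[4.0,2.0,2.2,-0.0,-0.0,-0.0],[4.2,1.8,2.1,-0.0,-0.0,-0.0],[4.2,1.8,1.9,-0.0,-0.0,-0.0],[4.5,1.5,1.7,-0.0,-0.0,-0.0]]
n 25 end [ 0.6612 -0.109   0.0833]
```

View pics/c1.png

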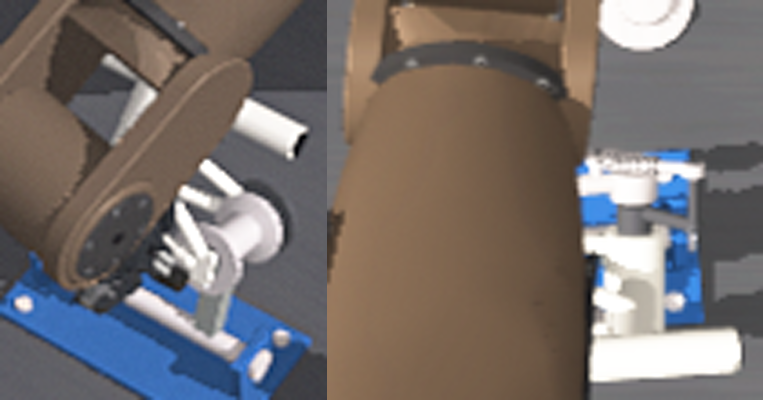

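The crop shows the shut fingers just above and outside the black foot (scene crop about (170,270)). The wrist hides the foot in the top view. Before descending, I check the clearance between forearm and top tube.

```bash
python3 - <<'E'
from h import *
P=cloud("scene",np.load("pics/scene1.npy")).reshape(-1,3);T=cloud("top",np.load("pics/top1.npy")).reshape(-1,3)
for x in np.arange(.40,.86,.04):
    o=[x]
    for Q in(P,T):
        m=(abs(Q[:,0]-x)<.02)&(Q[:,1]>-.25)&(Q[:,1]<.12)&(Q[:,2]>.275);q=Q[m]
        o+=[m.sum()]+([np.percentile(q[:,2],[1,99]).round(3),np.percentile(q[:,1],[1,99]).round(3)] if m.sum()>10 else [])
    print(*o)
E
```

```text
0.4 46 [0.512 0.702] [0.089 0.12 ] 4152 [0.684 0.704] [-0.071  0.118]
0.44 1519 [0.571 0.699] [-0.068  0.119] 3961 [0.634 0.7  ] [-0.072  0.118]
0.48 1852 [0.55  0.668] [-0.061  0.118] 3267 [0.591 1.437] [-0.072  0.114]
0.52 1363 [0.527 0.622] [-0.08   0.052] 1947 [0.566 0.622] [-0.079  0.048]
0.5599999999999999 1291 [0.496 0.594] [-0.081  0.045] 1673 [0.54  0.593] [-0.081  0.041]
0.5999999999999999 1168 [0.473 0.566] [-0.076  0.034] 1381 [0.479 0.567] [-0.089  0.03 ]
0.6399999999999999 1300 [0.416 0.538] [-0.091  0.029] 1424 [0.487 0.538] [-0.092  0.029]
0.6799999999999999 1111 [0.311 0.508] [-0.097  0.026] 1134 [0.392 0.509] [-0.1    0.024]
0.7199999999999999 965 [0.378 0.486] [-0.103  0.02 ] 1497 [0.426 0.488] [-0.11   0.018]
0.7599999999999998 1365 [0.382 0.469] [-0.11   0.017] 950 [0.428 0.47 ] [-0.111  0.014]
0.7999999999999998 142 [0.394 0.441] [-0.043  0.009] 11 [0.422 0.438] [-0.011  0.007]
0.8399999999999999 0 0
```

The forearm underside is well above the tube (about 0.45 m against 0.26 m), so I press.

Emit:
drive_tool([
  [[-0.6, 5.5, 0.4, 0, 0, 0], [-0.6, 5.5, 0.4, 0, 0, 0], [-0.5, 5.3, 0.4, 0, 0, 0], [-0.3, 3.3, 3.7, 0, 0, 0], [-0.2, 3.3, 3.7, 0, 0, 0], [0.2, 3.4, 3.8, 0, 0, 0]],
])

```text
time: 4.0
eef_pos: [0.6246, -0.0559, 0.1579]
ee_rot: [-1.578, 1.468, -0.924]
wrist_force: [0.5, -0.5, 2.9]
finger_gap: -0.0002
```

```bash
python3 - <<'E'
from h import *
s=sense();print(s["eef_pos"],s["wrist_force"],press(.15))
p,d=get_image("scene");q=p[100:210,210:300,::-1];cv2.imwrite("pics/c2.png",cv2.resize(q,None,fx=5,fy=5,interpolation=2))
E
```

```text
[ 0.62455881 -0.05588354  0.15790747] [ 0.51773112 -0.50718489  2.89931152] [ 0.62571071 -0.05641671  0.16054968]
```

View pics/c2.png

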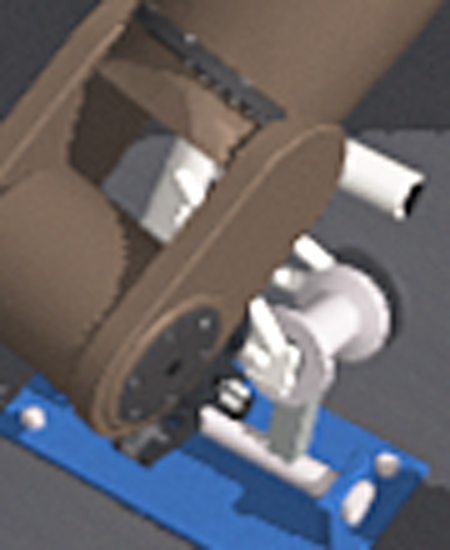

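The crop shows the tip pressing the foot near (235,395). The tube end is still at full-image pixel (293,139), as before, so the frame is still on its post. Contact force is about 3 N. I continue.

Emit:
drive_tool([
  [[0.4, 3.3, 3.7, 0, 0, 0], [0.6, 3.3, 3.7, 0, 0, 0], [0.9, 3.2, 3.6, 0, 0, 0], [1.1, 3.3, 3.7, 0, 0, 0], [1.3, 3.1, 3.6, 0, 0, 0], [1.6, 3.2, 3.5, 0, 0, 0]],
])

```text
time: 4.65
eef_pos: [0.6362, -0.061, 0.1309]
ee_rot: [-1.577, 1.468, -0.924]
wrist_force: [2.2, -0.4, 3.0]
finger_gap: -0.0005
```

```bash
python3 - <<'E'
from h import *
s=sense();print(s["eef_pos"],s["wrist_force"],press(.45))
p,d=get_image("scene");P=cloud("scene",d)
t=(P[...,2]>.21)&(P[...,2]<.27)&(p.min(2)>110)&(P[...,0]>.45)&(P[...,0]<.6)&(P[...,1]>-.06)&(P[...,1]<0)
print("tube end part",P[t].mean(0),t.sum())
P0=cloud("scene",np.load("pics/scene0.npy"));print("before",P0[t].mean(0))
rows([(press(a),tool(B)) for a in np.linspace(.5,1.25,16)],mm=40)
E
```

```text
[ 0.63618338 -0.06104353  0.13088577] [ 2.23657829 -0.44373106  2.96201462] [ 0.63755326 -0.06160115  0.13343735]
tube end part [ 0.50557669 -0.03620887  0.2502747 ] 143
before [ 0.51515754 -0.02890838  0.26490665]
[[2.3,-0.4,3.2,-0.0,0.001,0.003],[2.0,3.0,3.5,-0.0,-0.0,0.0],[2.3,2.9,3.3,-0.0,-0.0,0.0],[2.5,2.9,3.3,-0.0,-0.0,0.0],[2.8,2.8,3.2,-0.0,-0.0,0.0],[2.9,2.7,3.0,-0.0,-0.0,0.0],[3.2,2.6,3.0,-0.0,-0.0,0.0],[3.3,2.5,2.8,-0.0,-0.0,0.0],[3.5,2.3,2.7,-0.0,-0.0,0.0],[3.7,2.3,2.6,-0.0,-0.0,0.0]]
[[3.8,2.1,2.4,-0.0,-0.0,0.0],[4.1,2.0,2.3,-0.0,-0.0,0.0],[4.1,1.9,2.1,-0.0,-0.0,0.0],[4.3,1.7,1.9,-0.0,-0.0,0.0],[4.4,1.6,1.8,-0.0,-0.0,0.0],[4.6,1.4,1.7,-0.0,-0.0,0.0]]
n 16 end [ 0.6635 -0.1134  0.0807]
```

```bash
cat >>h.py <<'E'
def tubechk():
    p,d=get_image("scene");P=cloud("scene",d)
    t=(P[...,2]>.21)&(P[...,2]<.275)&(p.min(2)>110)&(P[...,0]>.45)&(P[...,0]<.63)&(P[...,1]>-.07)&(P[...,1]<0)
    P0=cloud("scene",np.load("pics/scene0.npy"));u,v=np.nonzero(t)[1],np.nonzero(t)[0]
    print("tube now",np.median(P[t],0).round(4),"before, same px",np.median(P0[t],0).round(4),t.sum(),"u,v max",u.max(),v.max())
E
python3 -c "
from h import *
tubechk();print(sense()['wrist_force'])"
```

```text
tube now [ 0.5071 -0.0411  0.2509] before, same px [ 0.5072 -0.0402  0.2518] 174 u,v max 293 142
[3.28661347 0.9451665  2.6511521 ]
```

The frame hasn't moved. I continue past centre.

Emit:
drive_tool([
  [[2.0, 3.0, 3.4, 0, 0, 0], [2.0, 3.0, 3.4, 0, 0, 0], [2.3, 2.9, 3.3, 0, 0, 0], [2.5, 2.9, 3.3, 0, 0, 0], [2.8, 2.8, 3.1, 0, 0, 0], [2.9, 2.7, 3.0, 0, 0, 0], [3.2, 2.6, 2.9, 0, 0, 0]],
])

```text
time: 5.45
eef_pos: [0.6486, -0.0782, 0.1032]
ee_rot: [-1.578, 1.468, -0.924]
wrist_force: [1.5, 1.5, -0.4]
finger_gap: 0.0005
```

Emit:
drive_tool([
  [[3.3, 2.5, 2.8, 0, 0, 0], [3.5, 2.3, 2.7, 0, 0, 0], [3.7, 2.3, 2.6, 0, 0, 0], [3.8, 2.1, 2.4, 0, 0, 0], [4.1, 2.0, 2.3, 0, 0, 0], [4.1, 1.9, 2.1, 0, 0, 0], [4.3, 1.7, 1.9, 0, 0, 0], [0, 0, 0, 0, 0, 0]],
])

```text
time: 6.25
eef_pos: [0.6591, -0.1048, 0.0827]
ee_rot: [-1.577, 1.469, -0.924]
wrist_force: [-0.2, -0.1, 0.0]
finger_gap: -0.0
```

```bash
python3 -c "
from h import *
tubechk();s=sense();print(s['wrist_force'],s['eef_pos'],press(1.15))
p,d=get_image('scene');cv2.imwrite('pics/c3.png',cv2.resize(p[100:220,195:305,::-1],None,fx=5,fy=5,interpolation=2))"
```

```text
tube now [ 0.5074 -0.0411  0.2515] before, same px [ 0.5071 -0.0405  0.2518] 175 u,v max 293 142
[ 0.00291508 -0.44485279  0.38801614] [ 0.6591492  -0.1044726   0.08290851] [ 0.66104605 -0.10452204  0.08489795]
```

View pics/c3.png

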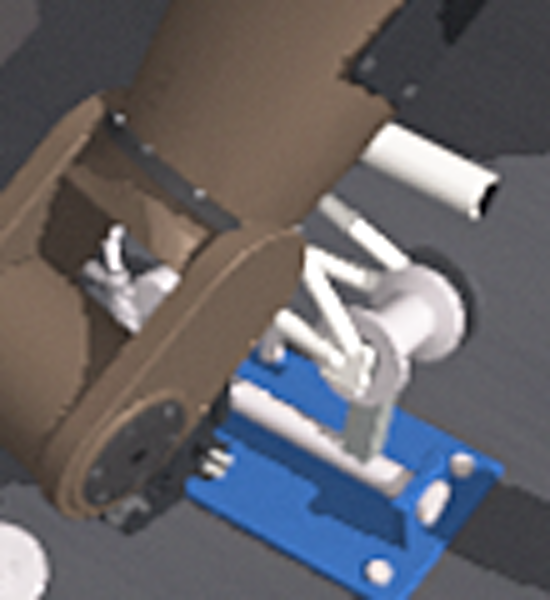

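The arm hides the stand in this crop; the tube end is unchanged and the force is 0, which fits the stand having snapped. I back out along the tool axis and look.

Emit:
drive_tool([
  [[-8, -5, 0, 0, 0, 0], [0, -30, 0, 0, 0, 0], [0, -40, 0, 0, 0, 0], [0, -40, 0, 0, 0, 0], [0, -40, 0, 0, 0, 0], [0, -40, 0, 0, 0, 0], [0, -40, 0, 0, 0, 0], [0, -40, 0, 0, 0, 0], [0, -40, 0, 0, 0, 0]],
], hand=1)

```text
time: 7.25
eef_pos: [0.7915, -0.0854, 0.3593]
ee_rot: [-1.577, 1.464, -0.927]
wrist_force: [0.7, -0.2, 1.0]
finger_gap: 0.0855
```

```bash
python3 - <<'E'
from h import *
s=sense();print(s['wrist_force'],s['eef_pos'],s['finger_gap'],s['joints'])
im=[]
for n,(x,y,w,h) in {"scene":(200,90,110,110),"top":(290,150,120,110)}.items():
    p,d=get_image(n);im.append(cv2.resize(p[y:y+h,x:x+w,::-1],(385*w//110,385),interpolation=2))
cv2.imwrite("pics/c4.png",np.hstack(im));tubechk()
print("pred foot px a=1.75",proj("scene",fr([75,-70+105*np.cos(1.75),100-105*np.sin(1.75)])),"pivot",proj("scene",fr([75,-70,100])))
E
```

```text
[ 0.70041326 -0.18012679  1.01463002] [ 0.79148467 -0.08542465  0.35933226] 0.08547228370163132 [-0.15768849  1.00966679  0.26043108 -0.13717404  2.30213152 -0.29790603]
tube now [ 0.5068 -0.0408  0.251 ] before, same px [ 0.5072 -0.0412  0.2519] 174 u,v max 293 142
pred foot px a=1.75 [217.3142969  182.47838354] pivot [226.4178137  158.31821046]
```

View pics/c4.png

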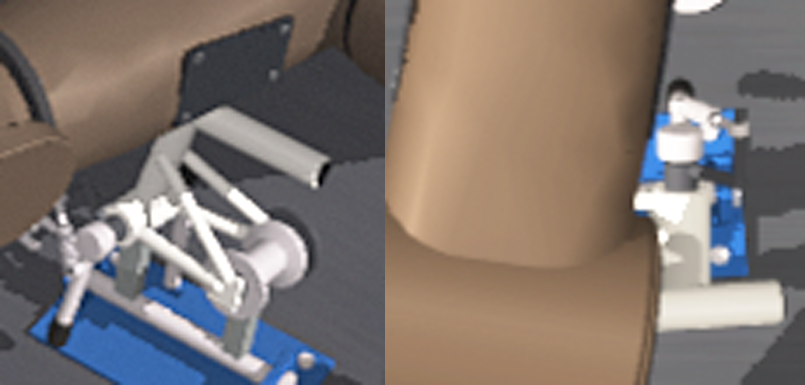

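The stand is fully down: its foot is at crop (62,325), full-image (217.7,182.9), against a predicted (217.3,182.5) for 1.75 rad. The frame still leans on its post. Next I plan the grasp.

```bash
python3 - <<'E'
from h import *
p,R=now();T=tool(-.2);d=T.apply([0,1,0]);c=fr([0,0,220]);g=c+d*.022
print("tube",c,"tcp",g)
rows([(np.array([.70,-.095,.44]),tool(.25)),(g-d*.14,T),(g-d*.06,T)],mm=40)
E
```

```text
tube [ 0.50182596 -0.10632121  0.24263342] tcp [ 0.50618659 -0.10602423  0.22107195]
[[0.7,-8.9,-30.0,0.049,0.001,0.001],[0.7,-10.4,-29.5,0.049,0.001,0.001],[0.7,-11.9,-29.0,0.049,0.001,0.001],[0.8,-13.2,-28.4,0.049,0.001,0.001],[-0.3,22.4,-32.5,0.075,-0.0,0.0],[-0.4,19.8,-34.0,0.075,-0.0,0.0],[-0.3,17.3,-35.4,0.075,-0.0,0.0],[-0.4,14.6,-36.6,0.075,-0.0,0.0],[-0.3,11.7,-37.6,0.075,-0.0,0.0],[-0.4,9.0,-38.4,0.075,-0.0,0.0]]
[[-0.1,40.0,0.0,0.0,-0.0,0.001],[0.0,40.0,0.0,0.0,-0.0,0.001]]
n 12 end [ 0.4943 -0.1068  0.2798]
```

Emit:
drive_tool([
  [[0.7, -8.9, -30, 0.049, 0.001, 0.001], [0.7, -10.4, -29.5, 0.049, 0.001, 0.001], [0.7, -11.9, -29, 0.049, 0.001, 0.001], [0.8, -13.2, -28.4, 0.049, 0.001, 0.001], [-0.3, 22.4, -32.5, 0.075, 0, 0], [-0.4, 19.8, -34, 0.075, 0, 0], [-0.3, 17.3, -35.4, 0.075, 0, 0], [-0.4, 14.6, -36.6, 0.075, 0, 0], [-0.3, 11.7, -37.6, 0.075, 0, 0], [-0.4, 9, -38.4, 0.075, 0, 0]],
], hand=1)

```text
time: 8.4
eef_pos: [0.4786, -0.1071, 0.3604]
ee_rot: [-1.097, 1.026, -1.24]
wrist_force: [1.3, -1.3, -0.7]
finger_gap: 0.0856
```

Emit:
drive_tool([
  [[0, 30, 0, 0, 0, 0], [0, 0, 0, 0, 0, 0], [0, 0, 0, 0, 0, 0]],
])

```text
time: 8.7
eef_pos: [0.4872, -0.1077, 0.3327]
ee_rot: [-1.099, 1.028, -1.239]
wrist_force: [1.6, 0.5, 0.1]
finger_gap: 0.0855
```

```bash
python3 - <<'E'
from h import *
s=sense();print(s['time'],s['wrist_force'],s['eef_pos'],s['joints'])
p,R=now();T=tool(-.2);d=T.apply([0,1,0]);g=fr([0,0,220])+d*.022
rows([(g-d*.06,T),(g,T)],mm=20)
im=[]
for n,(x,y,w,h) in {"scene":(200,60,110,110),"top":(290,170,130,110)}.items():
    p,dd=get_image(n);im.append(cv2.resize(p[y:y+h,x:x+w,::-1],(350*w//110,350),interpolation=2))
cv2.imwrite("pics/c5.png",np.hstack(im))
E
```

```text
8.7 [1.56134508 0.47266463 0.10496742] [ 0.48720285 -0.10772394  0.33270376] [-0.39195975  0.14425458  1.81029118  0.09497049  1.02286223 -0.50074413]
[[-0.1,17.7,-0.9,0.005,-0.001,0.0],[-0.2,17.8,-1.0,0.005,-0.001,0.0],[-0.1,17.7,-1.1,0.005,-0.001,0.0],[-0.0,15.0,0.0,0.0,0.0,0.0],[-0.0,15.0,0.0,0.0,0.0,0.0],[-0.1,15.0,0.0,0.0,0.0,0.0],[0.0,15.0,0.1,0.0,0.0,0.0]]
n 7 end [ 0.5062 -0.106   0.2211]
```

View pics/c5.png

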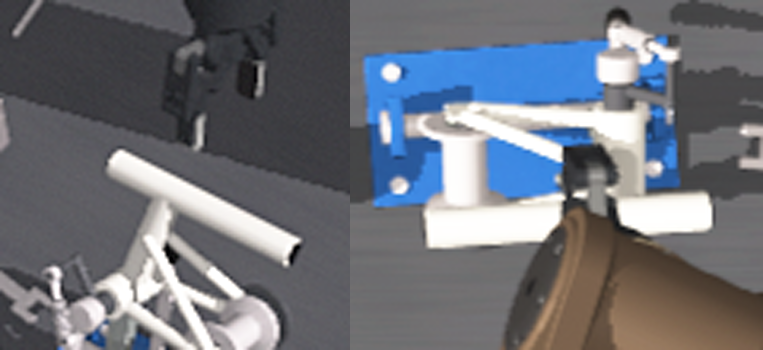

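The fingers sit above the tube, astride it, clear of the seat-tube joint (top crop, finger at (590,165)). I descend.

Emit:
drive_tool([
  [[0, 17.7, -0.9, 0.005, 0, 0], [0, 17.8, -1, 0.005, 0, 0], [0, 17.7, -1, 0.005, 0, 0], [0, 15, 0, 0, 0, 0], [0, 15, 0, 0, 0, 0], [0, 15, 0, 0, 0, 0], [0, 13, 0, 0, 0, 0], [0, 0, 0, 0, 0, 0], [0, 0, 0, 0, 0, 0]],
])

```text
time: 9.7
eef_pos: [0.5071, -0.1071, 0.2236]
ee_rot: [-1.087, 1.016, -1.245]
wrist_force: [0.9, -0.1, -0.3]
finger_gap: 0.0854
```

```bash
python3 - <<'E'
from h import *
s=sense();print(s['time'],s['wrist_force'],s['eef_pos'])
p,R=now();T=tool(-.2);d=T.apply([0,1,0]);g=fr([0,0,220])+d*.022
rows([(g,T)],mm=20);tubechk()
E
```

```text
9.7 [ 0.92408072 -0.05208601 -0.30168941] [ 0.50710794 -0.10706653  0.22364338]
[[-1.1,2.3,-1.3,-0.001,-0.001,0.001]]
n 1 end [ 0.5062 -0.106   0.2211]
tube now [ 0.5069 -0.0411  0.251 ] before, same px [ 0.5072 -0.0402  0.2518] 174 u,v max 293 142
```

Within 2–3 mm and no contact. I close the grip.

Emit:
drive_tool([
  [[-0.5, 2, -0.5, 0, 0, 0], [0, 0, 0, 0, 0, 0], [0, 0, 0, 0, 0, 0], [0, 0, 0, 0, 0, 0], [0, 0, 0, 0, 0, 0], [0, 0, 0, 0, 0, 0], [0, 0, 0, 0, 0, 0], [0, 0, 0, 0, 0, 0]],
], hand=0)

```text
time: 10.55
eef_pos: [0.5073, -0.1067, 0.222]
ee_rot: [-1.085, 1.014, -1.247]
wrist_force: [5.1, 3.4, 5.3]
finger_gap: 0.0265
```

```bash
python3 - <<'E'
from h import *
s=sense();print(s['time'],s['wrist_force'],s['eef_pos'],s['finger_gap'])
tubechk()
p,R=now();W=[]
off=Ro.from_euler('z',0)
# rigid rotation of the measured tool pose about the tip axis, by 0.40
ax=Rz.apply([0,1,0])
for t in np.linspace(0,.4,17)[1:]:
    Q=Ro.from_rotvec(ax*t);W.append((A+Q.apply(p-A),Q*R))
rows(W,mm=40)
E
```

```text
10.55 [5.12964976 3.35164831 5.28898683] [ 0.50732644 -0.10670843  0.2219988 ] 0.02646547580684891
tube now [ 0.5073 -0.0409  0.2511] before, same px [ 0.5071 -0.0411  0.2518] 175 u,v max 293 142
[[-0.0,-1.0,4.9,-0.025,-0.0,-0.0],[-0.0,-1.0,4.8,-0.025,-0.0,-0.0],[-0.0,-1.0,4.9,-0.025,-0.0,-0.0],[-0.0,-0.9,4.9,-0.025,-0.0,-0.0],[-0.0,-1.0,4.9,-0.025,-0.0,-0.0],[-0.0,-1.0,4.8,-0.025,-0.0,-0.0],[-0.1,-1.0,4.9,-0.025,-0.0,-0.0],[0.0,-1.0,4.9,-0.025,-0.0,-0.0],[0.0,-1.0,4.9,-0.025,-0.0,-0.0],[0.0,-0.9,4.8,-0.025,-0.0,-0.001]]
[[0.0,-1.0,4.9,-0.025,-0.001,0.0],[0.0,-1.0,4.9,-0.025,0.0,0.0],[-0.0,-1.0,4.9,-0.025,0.0,0.0],[-0.0,-1.0,4.8,-0.025,0.0,0.0],[-0.0,-1.0,4.9,-0.025,0.0,0.0],[-0.0,-0.9,4.9,-0.025,0.0,0.0]]
n 16 end [ 0.5844 -0.1015  0.2388]
```

Gripped: gap 26.5 mm on the 28 mm tube, small force. I swing it up about the axis.

Emit:
drive_tool([
  [[0, -1, 4.9, -0.025, 0, 0], [0, -1, 4.8, -0.025, 0, 0], [0, -1, 4.9, -0.025, 0, 0], [0, -1, 4.9, -0.025, 0, 0], [0, -1, 4.9, -0.025, 0, 0], [0, 0, 0, 0, 0, 0]],
])

```text
time: 11.2
eef_pos: [0.5305, -0.1053, 0.2307]
ee_rot: [-1.183, 1.105, -1.195]
wrist_force: [-1.6, -1.4, 10.1]
finger_gap: 0.0267
```

Emit:
drive_tool([
  [[0, -1, 4.8, -0.025, 0, 0], [0, -1, 4.9, -0.025, 0, 0], [0, -1, 4.9, -0.025, 0, 0], [0, -1, 4.9, -0.025, 0, 0], [0, -1, 4.8, -0.025, 0, 0], [0, 0, 0, 0, 0, 0]],
])

```text
time: 11.8
eef_pos: [0.5548, -0.1039, 0.2365]
ee_rot: [-1.278, 1.193, -1.14]
wrist_force: [-1.7, -0.3, 12.1]
finger_gap: 0.0263
```

Emit:
drive_tool([
  [[0, -1, 4.9, -0.025, 0, 0], [0, -1, 4.9, -0.025, 0, 0], [0, -1, 4.9, -0.025, 0, 0], [0, -1, 4.8, -0.025, 0, 0], [0, -1, 4.9, -0.025, 0, 0], [0, -1, 4.9, -0.025, 0, 0], [0, 0, 0, 0, 0, 0], [0, 0, 0, 0, 0, 0], [0, 0, 0, 0, 0, 0]],
])

```text
time: 12.7
eef_pos: [0.5841, -0.1022, 0.2393]
ee_rot: [-1.39, 1.298, -1.068]
wrist_force: [1.2, -1.8, 9.5]
finger_gap: 0.0261
```

```bash
cat >chk.py <<'E'
from h import *
import sys
s=sense();p,R=now();g=p-R.apply([0,1,0])*.019
q=Rz.inv().apply(g-A);print(s['time'],s['wrist_force'],s['eef_pos'],s['finger_gap'],"grasp pt in cradle axes",q.round(4),"angle by arm",np.arctan2(q[0],q[2]))
im=[]
for n,(x,y,w,h) in {"scene":(190,80,150,130),"top":(230,110,240,130)}.items():
    p,d=get_image(n);P=cloud(n,d);im.append(cv2.resize(p[y:y+h,x:x+w,::-1],(270*w//130,270),interpolation=2))
    C=Rz.inv().apply((P-A).reshape(-1,3)).reshape(P.shape)
    t=(C[...,2]>.200)&(C[...,2]<.242)&(p.min(2)>90)&(abs(C[...,0])<.05)&(C[...,1]>-.112)&(C[...,1]<.092)
    t=cv2.erode(t.astype(np.uint8),np.ones((2,2)))>0
    Q=C[t];Q=Q[abs(Q[:,1])>.035]
    if len(Q)>20:
        from scipy.optimize import least_squares   # cylinder r=14 along y through (x0,z0)
        f=least_squares(lambda v:np.hypot(Q[:,0]-v[0]-v[2]*Q[:,1],Q[:,2]-v[1])-.014,[0,.22,0],loss='soft_l1',f_scale=.002).x
        print(n,len(Q),"tube x,z,yaw",f.round(4),"angle",np.arctan2(f[0],f[1]).round(4),"y range",Q[:,1].min().round(3),Q[:,1].max().round(3))
cv2.imwrite(sys.argv[1],np.hstack(im))
E
python3 chk.py pics/c6.png
```

```text
12.7 [ 1.20260027 -1.83663649  9.52737935] [ 0.58411066 -0.10215274  0.2393381 ] 0.02610458826807226 grasp pt in cradle axes [ 0.0004 -0.0014  0.218 ] angle by arm 0.001941154979750245
scene 280 tube x,z,yaw [0.0011 0.2181 0.0096] angle 0.0051 y range -0.108 0.091
top 154 tube x,z,yaw [-0.0012  0.2199  0.0064] angle -0.0054 y range -0.112 0.089
```

View pics/c6.png

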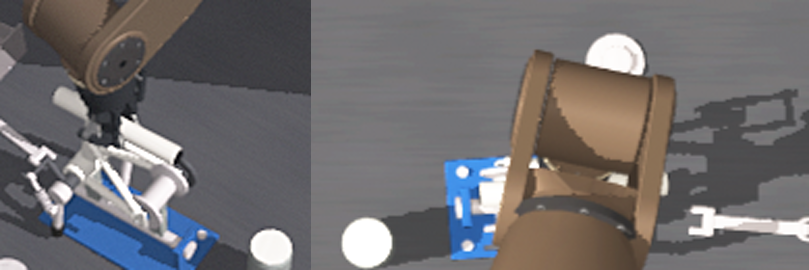

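The frame is upright: 0.002 rad by arm, +0.005 and -0.005 by the two cameras. The stand is down, the can, cog and wrench are in place, and the tube is gripped. I check steadiness and hand in.

Emit:
drive_tool([
  [[0, 0, 0, 0, 0, 0], [0, 0, 0, 0, 0, 0], [0, 0, 0, 0, 0, 0], [0, 0, 0, 0, 0, 0], [0, 0, 0, 0, 0, 0]],
])

```text
time: 13.3
eef_pos: [0.584, -0.1021, 0.2393]
ee_rot: [-1.389, 1.298, -1.068]
wrist_force: [2.0, -1.2, 10.3]
finger_gap: 0.0261
```

```bash
python3 chk.py pics/c7.png; python3 -c "
from h import *
import cv2
a=cv2.imread('pics/scene0.png').astype(int);p,d=get_image('scene');b=p[:,:,::-1].astype(int)
for n,(x,y,w,h) in {'can':(306,186,28,38),'cog':(178,203,28,24),'wrench':(180,130,35,28)}.items(): print(n,np.median(abs(a-b)[y:y+h,x:x+w]))
print(close_job())"
```

```text
13.3 [ 2.00258157 -1.17082018 10.31781071] [ 0.58404855 -0.10212728  0.23933518] 0.02609568052476657 grasp pt in cradle axes [ 0.0004 -0.0014  0.218 ] angle by arm 0.0016639276739014303
scene 283 tube x,z,yaw [0.001  0.2188 0.0115] angle 0.0044 y range -0.107 0.09
top 155 tube x,z,yaw [-0.0021  0.2197  0.0122] angle -0.0094 y range -0.112 0.089
can 3.0
cog 4.0
wrench 5.0
the job is handed in; nothing more can be done
None
```

The kickstand is snapped fully down and the frame is held upright in the gripper. I handed the job in after about 13.5 s of the 48 s allowed.

- **Kickstand:** I pressed it down with shut, tilted fingertips while the frame leaned on its post. Afterwards its foot was within half a pixel of where 1.75 rad should put it. The top tube did not move during the press.
- **Frame:** I gripped the top tube (gap 26 mm) and swung the frame up 0.40 rad about its axis. The final tipping angle reads +0.002 rad from the arm, +0.004 from the scene camera and -0.009 from the top camera. The two cameras differ by about 3 mm at the tube, close to their calibration error.
- **Forces:** The highest wrist force I read was about 12 N. It was a steady 10 N at the end, the gripper pressing down slightly on the tube.
- **Can, wrench and cog:** Their image patches matched the first picture to within slight brightness differences.

No check failed. I read the stand's angle before bringing the frame upright. After that I only saw in a picture that it was still down.

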